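# Turn the drain access cap to its pin and press it home

## Robot

A 6-joint arm with a two-finger parallel gripper is mounted at the origin on the work surface. World frame = base frame: x ahead of the robot, y to its left, z up, the work surface at z = 0. Lengths are in m, angles in rad, forces in N, time in s.
With the tool pointing down it reaches from about 0.375 to 0.9 m from the base axis. Payload 3.1 kg.
Tool frame: the origin (TCP) lies midway between the tips of the shut fingers; the grasp point (between the pads) lies 19 mm behind it (manip.hold_point_z is the distance from the TCP to the grasp point, in m); x points along the fingers, y is the direction in which the jaws open and shut, and the axes are right-handed (so a half turn about x gives the same grasp; the last joint's range is limited). The gripper opens to 85 mm and grips with 20 to 120 N. Pads are 22 mm wide; open, the fingers measure 114 mm over their backs; the gripper's body (76 mm by 85 mm) begins 54 mm behind the grasp point. The pads swing forward as they close: fully open they stand 13 mm farther back than shut.
Start: joints at [0.932, 0.527, 1.433, -0, 1.181, -0.178], TCP at [0.277, 0.56, 0.192] pointing down, gripper open.
Joint ranges: [-3.08, 3.08], [-0.75, 2.2], [0.22, 2.44], [-1.43, 4.57], [0, 2.65], [-2.85, 2.85]. Speed limits (rad/s): [2.79, 2.79, 3.14, 3.14, 3.14, 3.14].

## Interface

Orientations are given as a unit quaternion [x, y, z, w].
In Python, from station import manip, snapshot gives the robot as it stands.
- The arm moves only by the tool play_rows, never from a script. Its argument "series" is a list of rows, each a list of 4 numbers: the shift along the tool's x, y, z in m, then the turn about the tool's x in degrees. In form: [[tx, ty, tz, spin], ...]. A call has 1 to 20 rows; each row is the pose to reach, as a shift and turn from the pose measured when the call began, along the tool's axes at that moment; what a row does not reach only later rows make up. A row lasts 1/10 s, in which the tool goes at most 50 mm and 8.59 degrees, less where a joint would pass 70% of its speed; a pose out of reach is approached as far as the arm can. A call with a gripper value outside its range is refused whole. "claw" is the opening in per cent of the stroke, from 0 (shut) to 100 (fully open), set as the call begins (left out, the last holds). The fingers move at their own pace and stop on an object; "force" is the grip in N (left out, the last holds). Time passes only in rows, so rows that repeat a pose let the fingers close. It gives the time, the measured TCP pose, the force and the opening at its end, in the units of the state.
- manip.sense(): the state, without advancing time (a new reading comes with each control period).
- snapshot(name): name is "side" or "top" or "wrist"; returns a dict with "image" (480x640x3 uint8, blue, green, red), "depth" (480x640 float32, m along the optical axis (not along the pixel's ray), 0 where there is no reading), "fov_y" (degrees; the focal length in pixels is half the picture's height over the tangent of half this angle, whatever the lens; pixels are square), "cx", "cy" (the principal point, pixels), "dist" ([k1, k2, p1, p2, k3] as OpenCV has them; the pictures are not rectified), "R" (3x3) and "t" (3): a world point X has camera coordinates R X + t. Camera axes: x right, y down, z forward; pixel columns grow to the right and rows downward; lengths in m; the calibration is good to about 2 mm. A picture is of the moment at which its call begins.
- manip.sign_off(): hands the job in, once; it reports no verdict.
The state is a dict: "t": time; "q": joint angles; "qd": joint speeds; "tau": joint torques, N m; "tcp_pos": TCP position; "tool_rot": TCP orientation; "force": force on the tool from outside, world axes, zero at the start; "ft_torque": the same for the moment, N m; "finger_gap": opening from 0.0 (shut) to 1.0 (fully open).
Only numpy, scipy, OpenCV 4.12 (cv2) and the standard library are available. Lean on these libraries where they do the work, as an engineer would, in place of code of your own. Each camera call takes 0.05 s, during which the arm holds its last target.

## Task

The white access cap of the drain lies loose in its black socket in the cupboard floor, turned out of place. Push its grey bar round with a fingertip until the notch in the cap's rim meets the brass pin in the socket, then press the cap down until it sits fully home, flush with the socket's rim. Do not pinch the bar or lift the cap, and leave the other things where they stand.

Things in the scene. Friction and masses are not known exactly. Their poses are not given: they have to be found in the camera images.
- socket: Black plastic drain socket standing 47 mm out of the cupboard floor, fixed; outside diameter 160 mm, foot flange 180 mm across and 4 mm thick. Origin on its upright axis at floor level, z up, x axis towards the brass pin. Its rim (inside diameter 142 mm, 9 mm wide) is cut away over 21 mm at the pin; inside the rim a ledge at 33 mm height surrounds the 112 mm bore.
- pin (a point): Top of the brass pin, 42 mm above the floor: an upright round-topped pin 14 mm in diameter on the socket's ledge, 71 mm from the socket's axis, half inside the rim and half in the rim's gap, so that its outer half shows beside the cap.
- cap: Loose white plastic access cap, about 0.4 kg: round flange 139 mm across, 14 mm thick; spigot below; on top a straight grey bar 90 mm long and 14 mm wide, side faces 16 mm high, with a ridge 8 mm wide and 20 mm high along its top. Origin on its axis at the flange's underside, z up, x along the bar towards the notch, an open slot in the rim 20 mm wide and 11 mm deep, off one end of the bar.
- notch (a point): Point on the cap, on the notch's centre line, 71 mm from the cap's axis at the level of the flange's underside: home, it lies at the pin's axis. Until then the pin stops the cap from going down. With the notch over the pin (within 3 mm) a push of 10 to 20 N on the middle of the bar drives cap and seal ring 10 mm down. Home, the flange underside is at 33 mm and its top flush with the rim at 47 mm, and it stays there.
- bar_top (a point): Centre of the top of the cap's bar, 34 mm above the flange's underside: the place to press. At the start the cap rests level on a stiff greased seal ring round its spigot, flange underside about 43 mm above the floor, just over the pin; there it turns easily either way, pushed with 1 to 4 N on a side face near the bar's end, with 1 to 2 mm of sideways play.
- bottle: Corked green glass bottle, 72 mm across, 250 mm high, loose. Origin at the centre of its foot.
- funnel: Aluminium funnel standing on its mouth, 110 mm across, 115 mm high, loose. Origin at the centre of its foot.
- scourer: Stainless steel pot scourer, 66 mm across, 32 mm high, loose. Origin at the centre of its foot.
- caddy: White plastic flip-top caddy, 110 x 170 mm, 137 mm high, loose. Origin at the centre of its foot.
- jar: Amber glass jar with a black lid, 68 mm across, 85 mm high, loose. Origin at the centre of its foot.
- tin: Low green tin of seal grease, 62 mm across, 42 mm high, loose. Origin at the centre of its foot.
- wrench: Steel wrench 170 mm long lying flat, loose. Origin under its middle; x along it.
Things that resemble listed ones, but are neither listed nor needed, are in the scene too. What is shaped like the cap but blue or pink is not meant.

How it is judged:
On the way, in this order (a step that is already met when the one before it is completed fails the run):
1. the cap is turned until its notch meets the pin (horizontal distance between notch and pin below 0.006 m).
2. the cap is pressed down flush (z of cap in the frame of socket below 0.0345 m and horizontal distance between notch and pin below 0.006 m), for 0.2 s.
At the end, for the whole second after the job is handed in: The cap lies at rest in the socket with its notch round the pin (notch point within 6 mm of the pin's axis), flush with the rim to within 1.5 mm and level to within 0.03 rad (all of step 2 and angle between cap's own z axis and vertical below 0.03 rad and linear speed of cap below 0.01 m/s); the robot touches nothing.
It fails at once if the cap was lifted more than 10 mm above where it lay (z of cap in the frame of socket above 0.054 m).
It fails at once if the cap was tipped (angle between cap's own z axis and vertical above 0.3 rad).
It fails at once if the bar was pinched (pressed on both side faces at once) (contact force between the fingers and cap_bar_left above 2 N and contact force between the fingers and cap_bar_right above 2 N).
It fails at once if a bystander was moved more than 20 mm (distance of any of bottle, funnel, scourer, caddy, jar, tin, wrench from where it was at the start of the episode above 0.02 m).
It also fails if it takes over 64 s, if anything falls off the work surface, if the arm or the gripper's body presses on something with over 40 N, if the wrist force passes 120 N, or if a joint passes its speed limit or range.

## Working session

There is one attempt and no reset: what is moved stays moved. The work goes in short steps, Python scripts to look and compute and a tool call to move; the robot and the scene stay as the last step left them, time stands still between calls to the robot, and variables do not carry over. Pictures are saved under pics/ and viewed, and the job is handed in when it is done.

Besides the shell and the picture viewer there is one more tool, called after "Emit:" by a JSON object that holds its "api" and its "payload", one argument or row to a line. play_rows: Moves the arm, as the interface text tells. Its arguments: {"type":"object","properties":{"series":{"type":"array","items":{"type":"array","items":{"type":"number"}}},"claw":{"type":"number"},"force":{"type":"number"}},"required":["series"]}

```bash
mkdir -p pics; ls; cat > h.py <<'E'
import numpy as np, cv2
from station import manip, snapshot
import pickle
def shot(name,tag):
    s=snapshot(name); pickle.dump(s,open(f'pics/{tag}.pkl','wb')); cv2.imwrite(f'pics/{tag}.png',s['image']); return s
def load(tag): return pickle.load(open(f'pics/{tag}.pkl','rb'))
def K(s):
    f=240/np.tan(np.radians(s['fov_y'])/2); return np.array([[f,0,s['cx']],[0,f,s['cy']],[0,0,1.]])
def cast(s,uv,z):
    uv=np.array(uv,float).reshape(-1,1,2)
    n=cv2.undistortPoints(uv,K(s),np.array(s['dist'],float)).reshape(-1,2)
    R=np.array(s['R']);t=np.array(s['t']); d=np.c_[n,np.ones(len(n))]@R; c=-R.T@t
    return c+d*((z-c[2])/d[:,2])[:,None]
def dep(s,uv):
    uv=np.array(uv,float).reshape(-1,2); n=cv2.undistortPoints(uv.reshape(-1,1,2),K(s),np.array(s['dist'],float)).reshape(-1,2)
    Z=np.array([s['depth'][int(v),int(u)] for u,v in uv])
    p=np.c_[n,np.ones(len(n))]*Z[:,None]; return (p-np.array(s['t']))@np.array(s['R'])
def proj(s,X):
    R=np.array(s['R']); return cv2.projectPoints(np.array(X,float).reshape(-1,1,3),cv2.Rodrigues(R)[0],np.array(s['t'],float),K(s),np.array(s['dist'],float))[0].reshape(-1,2)
E
python3 - <<'E'
from h import *
for n in('side','top','wrist'):
    s=shot(n,n+'0'); R=np.array(s['R']); print(n,s['fov_y'],s['dist'],-R.T@s['t'])
print(manip.sense())
E
```

```text
pics
side 46.21402648780515 [-0.16685544  0.          0.          0.          0.        ] [ 0.33333597 -1.06041449  0.675474  ]
top 47.23168586965259 [-0.05017364  0.          0.          0.          0.        ] [ 0.23412004 -0.01520631  1.4198047 ]
wrist 58.27130741856073 [-0.06009363  0.          0.          0.          0.        ] [0.20634106 0.59501694 0.3736238 ]
{'t': 0.15, 'q': array([ 9.32529814e-01,  5.28280601e-01,  1.43363323e+00,  2.59002210e-05,
        1.18135768e+00, -1.78527769e-01]), 'qd': array([-0.0003015 , -0.00073611, -0.00216369,  0.00053823, -0.00045738,
       -0.00119639]), 'tau': array([ 1.18467746e-03, -4.42742836e+01, -1.78276116e+01, -1.79416902e-04,
        5.52764337e-03, -2.27109297e-05]), 'tcp_pos': array([0.27693218, 0.55961433, 0.19163323]), 'tool_rot': array([ 0.16057647,  0.68874963, -0.16165924,  0.68826263]), 'force': array([ 0.03284986,  0.53663   , -0.34386138]), 'ft_torque': array([0.01435832, 0.0337613 , 0.03796568]), 'finger_gap': 1.00019964806852}
```

View pics/top0.png

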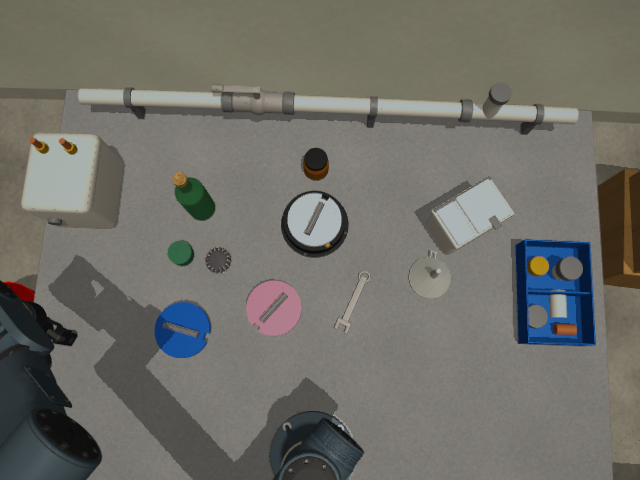

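View pics/side0.png

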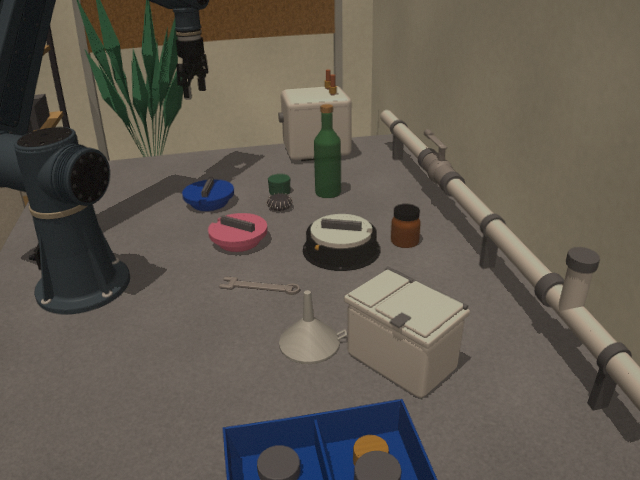

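View pics/wrist0.png

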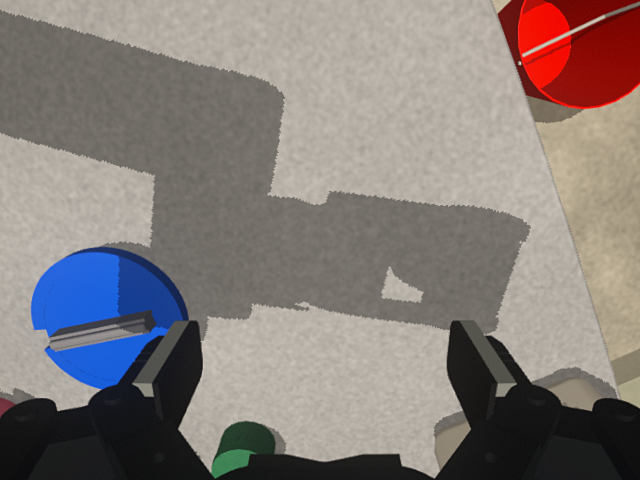

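Three things look alike in the top view: the white cap in the black socket (315,221), a blue cap (183,330) and a pink cap (273,307). By the description I take the white one. The brass speck is near (327,245). I'll check it in a close crop.

```bash
python3 - <<'E'
from h import *
s=load('top0'); c=s['image'][175:270,265:365]; cv2.imwrite('pics/c1.png',cv2.resize(c,None,fx=6,fy=6,interpolation=cv2.INTER_CUBIC))
im=s['image'];hsv=cv2.cvtColor(im,cv2.COLOR_BGR2HSV)
m=np.zeros(im.shape[:2],np.uint8); m[185:260,275:355]=1
w=((hsv[...,1]<40)&(hsv[...,2]>150)&(m>0)).astype(np.uint8)
w=cv2.morphologyEx(w,cv2.MORPH_CLOSE,np.ones((3,3)))
cs,_=cv2.findContours(w,cv2.RETR_EXTERNAL,cv2.CHAIN_APPROX_NONE);c=max(cs,key=cv2.contourArea)
e=cv2.fitEllipse(cv2.convexHull(c));print('white',e,cast(s,[e[0]],.057))
y=((hsv[...,1]>120)&(hsv[...,0]>12)&(hsv[...,0]<32)&(hsv[...,2]>110)&(m>0)); yy,xx=np.nonzero(y);print('brass',len(xx),xx.mean(),yy.mean(),cast(s,[[xx.mean(),yy.mean()]],.042))
b=((hsv[...,2]<45)&(m>0)).astype(np.uint8)
# bar grey inside cap
mask=cv2.drawContours(np.zeros_like(w),[cv2.convexHull(c)],-1,1,-1); mask=cv2.erode(mask,np.ones((7,7)))
g=(mask>0)&(hsv[...,2]<150); n,l,st,ce=cv2.connectedComponentsWithStats(g.astype(np.uint8))
print(st,ce)
i=1+np.argmax(st[1:,4]); yy,xx=np.nonzero(l==i); r=cv2.minAreaRect(np.c_[xx,yy].astype(np.float32)); print(r, cast(s,cv2.boxPoints(r),.073))
E
```

```text
white ((314.0419006347656, 219.27587890625), (52.05946350097656, 53.49113082885742), 87.5740737915039) [[0.5814163  0.02071319 0.057     ]]
brass 13 327.2307692307692 244.76923076923077 [[ 0.51938583 -0.01580286  0.042     ]]
[[     0      0    640    480 306952]
 [   321    198      1      1      1]
 [   304    201     21     35    246]
 [   325    200      1      1      1]] [[319.50459355 239.51745876]
 [321.         198.        ]
 [313.7398374  218.04471545]
 [325.         200.        ]]
((313.800048828125, 217.9000244140625), (6.708203315734863, 35.7770881652832), 26.56505012512207) [[ 0.54206593  0.04698063  0.073     ]
 [ 0.62746738  0.01048508  0.073     ]
 [ 0.62019675 -0.00513786  0.073     ]
 [ 0.5349903   0.03151214  0.073     ]]
```

View pics/c1.png

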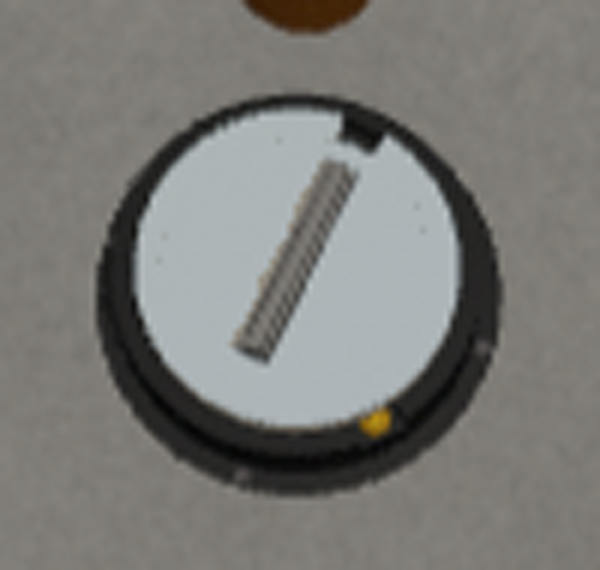

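The crop confirms the choice: white cap, notch at the upper end of the bar (crop 362,132), brass pin at (376,422). I'll work out the tool and wrist-camera geometry and go for a closer look.

```bash
python3 - <<'E'
from h import *
from scipy.spatial.transform import Rotation as Ro
st=manip.sense(); T=Ro.from_quat(st['tool_rot']).as_matrix(); print(T.round(3))
s=load('wrist0');R=np.array(s['R']);c=-R.T@s['t']; o=T.T@(c-st['tcp_pos']); print('cam in tool',o,'fwd in tool',T.T@R[2],'right',T.T@R[0])
print('to target', T.T@(np.array([0.581,0.021,0.25])-st['tcp_pos']))
for n,uv in dict(jar=(316,155),bottle=(200,205),tin=(180,252),scour=(218,260),wr=(352,302),pink=(273,307)).items(): print(n,cast(load('top0'),[uv],.05))
E
```

```text
[[-0.001  0.444  0.896]
 [-0.001  0.896 -0.444]
 [-1.    -0.002 -0.   ]]
cam in tool [-1.81965570e-01  1.03771614e-04 -7.90287131e-02] fwd in tool [ 0.95139884 -0.00097894  0.30795988] right [ 1.12192747e-03  9.99999329e-01 -2.87257385e-04]
to target [-0.05795814 -0.34786083  0.51147142]
jar [[0.75855395 0.0239133  0.05      ]]
bottle [[0.6086475  0.31839258 0.05      ]]
tin [[0.48258065 0.35836051 0.05      ]]
scour [[0.46623314 0.25946573 0.05      ]]
wr [[ 0.37473934 -0.08359962  0.05      ]]
pink [[0.35371239 0.11255658 0.05      ]]
```

Emit:
{"api": "play_rows", "payload": {
  "series": [
    [-0.006,-0.022,0.029,-5],
    [-0.012,-0.044,0.057,-10],
    [-0.018,-0.066,0.086,-15.5],
    [-0.024,-0.087,0.114,-20.5],
    [-0.03,-0.109,0.143,-26],
    [-0.036,-0.131,0.171,-31],
    [-0.042,-0.153,0.2,-36],
    [-0.048,-0.175,0.228,-41],
    [-0.054,-0.197,0.257,-46.5],
    [-0.058,-0.218,0.286,-51.5],
    [-0.058,-0.24,0.314,-57],
    [-0.058,-0.262,0.343,-62],
    [-0.058,-0.284,0.371,-67],
    [-0.058,-0.306,0.4,-72],
    [-0.058,-0.328,0.428,-77],
    [-0.058,-0.35,0.457,-82.5],
    [-0.058,-0.37,0.485,-88],
    [-0.058,-0.393,0.514,-93],
    [-0.058,-0.393,0.514,-93],
    [-0.058,-0.393,0.514,-93]
  ],
  "claw": 0
}}

```text
t: 2.15
tcp_pos: [0.566, 0.0031, 0.2482]
tool_rot: [-0.385, 0.607, 0.368, 0.59]
force: [-0.9, 0.8, -0.2]
finger_gap: 0.005
```

```bash
python3 - <<'E'
from h import *
s=shot('wrist','w1'); st=manip.sense(); print(st['t'],st['q'],st['tcp_pos'],st['force'],st['finger_gap'])
E
```

```text
2.2 [-0.17076817  0.3896968   1.50942893 -0.03597883  1.24446657 -2.85406591] [0.56558616 0.00350075 0.24839623] [0.18783016 0.0079438  0.37486856] 2.1476499746753026e-05
```

View pics/w1.png

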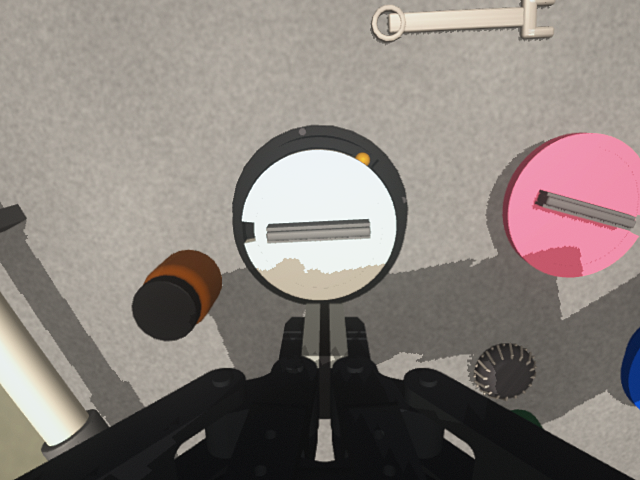

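The wrist view shows the cap centred at (320,225), the notch at its left rim (248,232), the brass pin at (363,160), and the jar well to the left. The last joint is at its range limit, so I'll turn back from there. Next I'll measure the cap and pin.

```bash
cat > m.py <<'E'
from h import *
def meas(tag,zt=.057,box=(120,310,225,415),vt=225,dbg=True):
    s=load(tag); im=s['image']; hsv=cv2.cvtColor(im,cv2.COLOR_BGR2HSV); y0,y1,x0,x1=box
    m=np.zeros(im.shape[:2],bool); m[y0:y1,x0:x1]=1
    y=m&(hsv[...,1]>120)&(hsv[...,0]>12)&(hsv[...,0]<32)&(hsv[...,2]>110); yy,xx=np.nonzero(y); pb=cast(s,[[xx.mean(),yy.mean()]],.041)[0]
    print('brass px',len(xx),xx.mean(),yy.mean(),pb)
    w=(m&(hsv[...,1]<70)&(hsv[...,2]>vt)).astype(np.uint8)
    if vt<200: w=(m&(hsv[...,1]<90)&(hsv[...,2]>vt)).astype(np.uint8)
    cs,_=cv2.findContours(w,cv2.RETR_EXTERNAL,cv2.CHAIN_APPROX_NONE);c=max(cs,key=cv2.contourArea)
    return s,w,c,pb
E
python3 - <<'E'
from m import *
s=load('w1');im=s['image'];print(im[280,320],im[180,320],im[290,320], im[250,360], im[140,320])
s,w,c,pb=meas('w1',vt=130)
cv2.imwrite('pics/w1m.png',w*255)
h=cv2.convexHull(c); P=cast(s,h.reshape(-1,2),.057)[:,:2]
(cx,cy),r=cv2.minEnclosingCircle(P.astype(np.float32)); print('cap',cx,cy,r)
e=cv2.fitEllipse(P.astype(np.float32)); print(e)
b=cv2.inRange(im,(60,60,60),(165,165,165)); mk=cv2.drawContours(np.zeros_like(w),[h],-1,1,-1); mk=cv2.erode(mk,np.ones((5,5)))
d=((cv2.cvtColor(im,cv2.COLOR_BGR2GRAY)<150)&(mk>0)).astype(np.uint8)
n,l,st,ce=cv2.connectedComponentsWithStats(d); print([ (a.tolist(),x.round(1).tolist()) for a,x in zip(st,ce) if a[4]>30])
cv2.imwrite('pics/w1c.png',cv2.resize(im[115:315,220:420],None,fx=3,fy=3))
E
```

```text
[170 191 203] [246 244 239] [168 189 201] [242 244 239] [67 68 67]
brass px 125 363.184 157.704 [ 0.51905794 -0.0173213   0.041     ]
cap 0.5816709995269775 0.02043127454817295 0.07010830193758011
((0.5816380381584167, 0.020508795976638794), (0.13928593695163727, 0.13967181742191315), 140.78721618652344)
[([0, 0, 640, 480, 305802], [319.5, 239.5]), ([266, 219, 104, 23, 1218], [317.7, 229.7]), ([244, 222, 11, 20, 180], [249.1, 231.2])]
```

View pics/w1c.png

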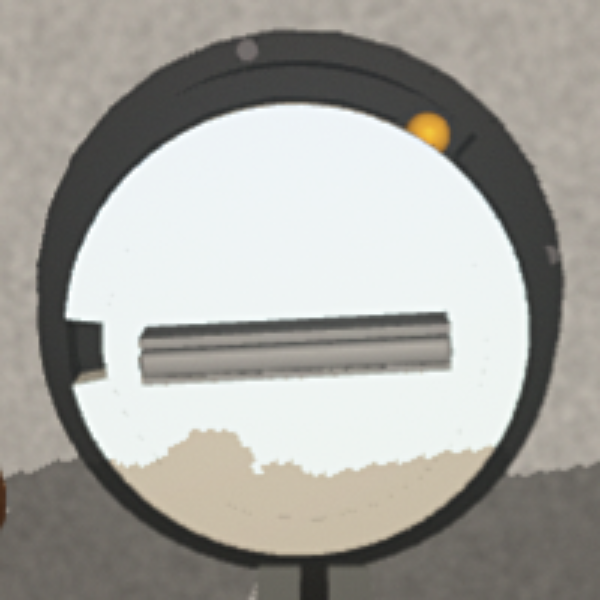

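```bash
python3 - <<'E'
from h import *
from scipy.spatial.transform import Rotation as Ro
s=load('w1'); a=cast(s,[(267.3,231.7),(369.3,226)],.075); print(a,np.linalg.norm(a[0]-a[1]),a.mean(0)); d=a[0]-a[1]; print('bar ang',np.degrees(np.arctan2(d[1],d[0])))
n=cast(s,[(244.5,232)],.057)[0]; c=np.array([.5816,.0205]); print('notch ang',np.degrees(np.arctan2(*(n[:2]-c)[::-1])),np.linalg.norm(n[:2]-c))
st=manip.sense();T=Ro.from_quat(st['tool_rot']).as_matrix();print(T.round(3)); z=T[:,2];print('yawz',np.degrees(np.arctan2(z[1],z[0])),st['tcp_pos'],st['q'])
E
```

```text
[[6.20502190e-01 5.84622190e-04 7.50000000e-02]
 [5.39273536e-01 3.37255341e-02 7.50000000e-02]] 0.08772920988505992 [0.57988786 0.01715508 0.075     ]
bar ang -22.195230367894183
notch ang -22.28191389443578 0.06714031727121951
[[-0.008 -0.902  0.432]
 [-0.033  0.432  0.901]
 [-0.999 -0.008 -0.033]]
yawz 64.39728021605298 [0.56558616 0.00350075 0.24839623] [-0.17076817  0.3896968   1.50942893 -0.03597883  1.24446657 -2.85406591]
```

```bash
cat > plan.py <<'E'
from h import *
from scipy.spatial.transform import Rotation as Ro
C=np.array([.5816,.0205])
def pos(th,r,off):
    t=np.radians(th); return C+r*np.array([np.cos(t),np.sin(t)])+off*np.array([-np.sin(t),np.cos(t)])
def rows(tg):
    st=manip.sense();T=Ro.from_quat(st['tool_rot']).as_matrix(); z=T[:,2]; y0=np.degrees(np.arctan2(z[1],z[0]))
    out=[]
    for x,y,zz,yaw in tg:
        d=T.T@(np.array([x,y,zz])-st['tcp_pos']); out.append([round(float(v),4) for v in d]+[round(float((y0-yaw+180)%360-180),1)])
    return out
E
python3 - <<'E'
from plan import *
p=pos(-22.2,36,30) if 0 else pos(-22.2,.036,.032)
print(p); print(rows([(*p,.15,50),(*p,.063,50)]))
E
```

```text
[0.62702225 0.03652559]
[[0.0968, -0.0404, 0.0596, 14.4], [0.1837, -0.0397, 0.0625, 14.4]]
```

Emit:
{"api": "play_rows", "payload": {
  "series": [
    [0.02,-0.01,0.015,4],
    [0.045,-0.02,0.03,8],
    [0.07,-0.03,0.045,12],
    [0.097,-0.04,0.06,14.4],
    [0.115,-0.04,0.06,14.4],
    [0.135,-0.04,0.061,14.4],
    [0.155,-0.04,0.061,14.4],
    [0.17,-0.04,0.062,14.4],
    [0.17,-0.04,0.062,14.4],
    [0.17,-0.04,0.062,14.4]
  ]
}}

```text
t: 3.2
tcp_pos: [0.627, 0.0368, 0.0771]
tool_rot: [-0.308, 0.648, 0.289, 0.633]
force: [-0.9, -1.3, 0.8]
finger_gap: 0.001
```

```bash
python3 - <<'E'
from plan import *
st=manip.sense(); print(st['t'],st['tcp_pos'],st['force'],st['q'][5],Ro.from_quat(st['tool_rot']).as_matrix().round(3))
p=pos(-22.2,.036,.032)
print(p,rows([(*p,.063,50)]))
shot('wrist','w2');shot('side','s2')
cv2.imwrite('pics/s2c.png',cv2.resize(load('s2')['image'][130:290,260:460],None,fx=3,fy=3))
E
```

```text
3.2 [0.6270282  0.03684343 0.07707394] [-0.86807508 -1.33881122  0.80958179] -2.520761123006937 [[-0.008 -0.766  0.642]
 [-0.033  0.642  0.766]
 [-0.999 -0.016 -0.03 ]]
[0.62702225 0.03652559] [[0.0141, 0.0, 0.0002, 0.0]]
```

View pics/w2.png

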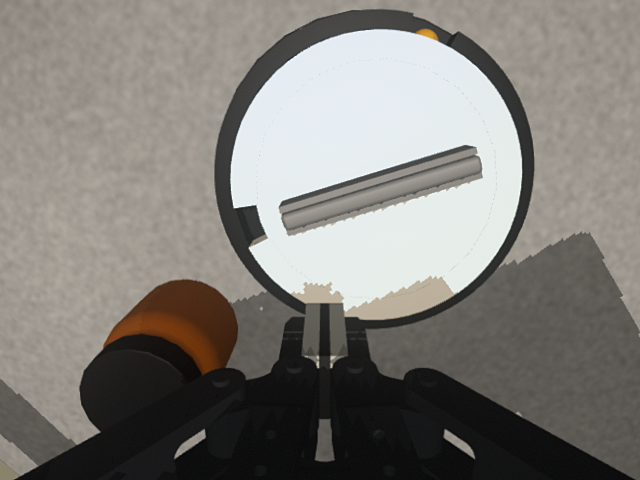

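View pics/s2c.png

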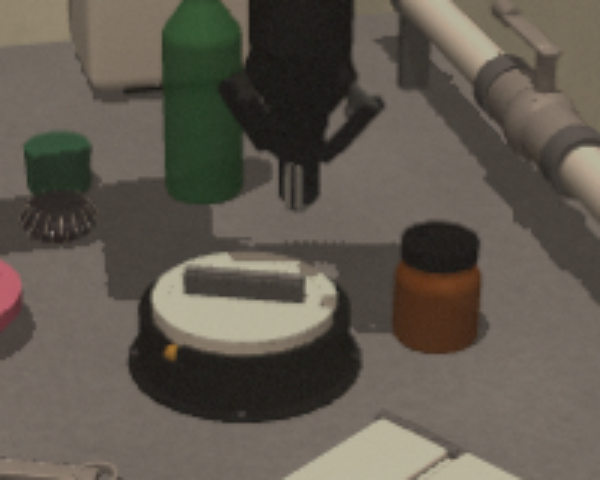

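```bash
python3 - <<'E'
from plan import *
st=manip.sense()
for t in('w2','s2'): 
    p=proj(load(t),[st['tcp_pos']])[0]; print(t,p,(p-[260,130])*3)
print(dep(load('w2'),[(315,310),(335,310),(380,170),(380,60),(380,300)]).round(4)); print(dep(load('s2'),[(260+297/3,130+195/3)]))
E
```

```text
w2 [321.80845325 284.39078219] [185.42535976 463.17234656]
s2 [359.06338624 214.22721285] [297.19015872 252.68163856]
[[ 0.6227  0.0281  0.1261]
 [ 0.6172  0.0323  0.1267]
 [ 0.5754  0.016   0.0566]
 [ 0.5452 -0.0226  0.0571]
 [ 0.6163  0.0685  0.0566]]
[[0.62438244 0.02615788 0.13184725]]
```

```bash
python3 - <<'E'
from plan import *
st=manip.sense()
print(st['t'],st['tcp_pos'],st['q'])
s=load('s2'); print(proj(s,[[.624,.030,z] for z in (.077,.09,.1,.11,.12,.13)]))
d=s['depth'][190:220,358]; print(d.round(3))
w=load('w2'); print(-np.array(w['R']).T@w['t']-st['tcp_pos']); w=load('w1');print(dep(w,[(315,310),(335,312)]), -np.array(w['R']).T@w['t'])
cv2.imwrite('pics/s2d.png',cv2.resize(load('s2')['image'][160:250,310:410],None,fx=6,fy=6))
E
```

```text
3.3 [0.62799739 0.03652335 0.07799288] [-0.10097157  0.67613326  1.51064963 -0.04141939  0.95708176 -2.5207484 ]
[[358.07593893 216.10741739]
 [358.1522766  211.01563649]
 [358.21079856 207.06479878]
 [358.26913321 203.08417076]
 [358.32726738 199.07361822]
 [358.38518745 195.03301156]]
[1.24  1.239 1.243 1.245 1.245 1.244 1.244 1.245 1.245 1.255 1.513 1.513
 1.51  1.498 1.496 1.488 1.485 1.475 1.474 1.475 1.469 1.458 1.452 1.445
 1.447 1.44  1.312 1.315 1.306 1.303]
[-0.05034552 -0.05385589  0.183426  ]
[[ 0.56458686 -0.00607749  0.29644435]
 [ 0.55838185 -0.00307633  0.29794007]] [ 0.53319381 -0.06173426  0.43282664]
```

View pics/s2d.png

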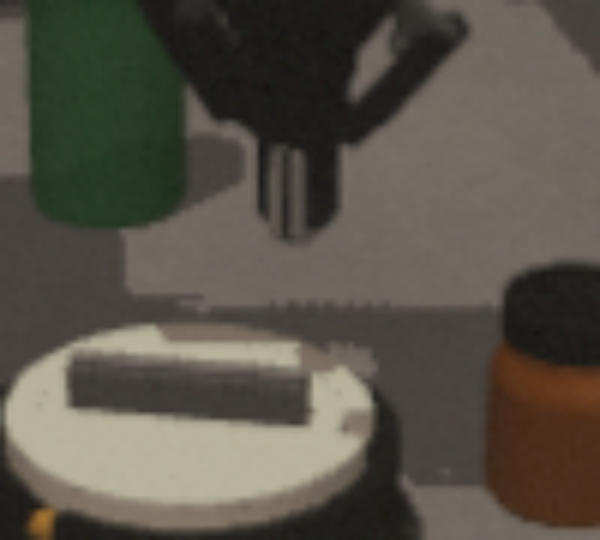

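```bash
python3 - <<'E'
from plan import *
print(manip.hold_point_z,[a for a in dir(manip) if a[0]!='_'])
def tool(tag,uv):
    s=load(tag);R=np.array(s['R']);c=-R.T@s['t']
    # camera in tool frame fixed: cam pos & axes
    o=np.array([-.18197,.0001,-.07903]); f=np.array([.9514,-.001,.308]);r=np.array([.0011,1,0]);r/=np.linalg.norm(r);f/=np.linalg.norm(f);dn=np.cross(f,r)
    p=dep(s,uv); pc=p@R.T+np.array(s['t']); A=np.array([r,dn,f]); return o+pc@A
print(tool('w2',[(315,307),(335,307),(295,325),(355,325),(315,350)]).round(4))
print(tool('w0' if 0 else 'wrist0',[(185,330),(155,380),(470,330),(500,380)]).round(4))
E
```

```text
0.0187 ['PlanningError', 'hold_point_z', 'sense', 'sign_off']
[[-0.0458 -0.0033 -0.0108]
 [-0.0461  0.0037 -0.0109]
 [-0.0517 -0.01   -0.0069]
 [-0.0517  0.0104 -0.0069]
 [-0.0731 -0.0027 -0.0106]]
[[-0.0629 -0.0438 -0.0112]
 [-0.0884 -0.044  -0.0108]
 [-0.0626  0.0459 -0.011 ]
 [-0.0886  0.0456 -0.011 ]]
```

Both cameras put the shut fingertips about 45 mm behind the reported TCP: z ≈ 0.12 in the side view, against 0.077 reported. The two don't agree, so I'll descend in guarded steps and check against force and pictures.

Emit:
{"api": "play_rows", "payload": {
  "series": [
    [0.005,0,0,0],
    [0.01,0,0,0],
    [0.014,0,0,0],
    [0.014,0,0,0]
  ]
}}

```text
t: 3.7
tcp_pos: [0.6273, 0.036, 0.0632]
tool_rot: [-0.309, 0.648, 0.289, 0.634]
force: [-0.6, 0.4, -1.0]
finger_gap: 0.001
```

```bash
python3 - <<'E'
from plan import *
st=manip.sense();print(st['tcp_pos'],st['force'])
shot('side','s3'); cv2.imwrite('pics/s3d.png',cv2.resize(load('s3')['image'][160:250,310:410],None,fx=6,fy=6))
E
```

```text
[0.62726557 0.0360412  0.06322722] [-0.60457561  0.40051218 -0.97453177]
```

View pics/s3d.png

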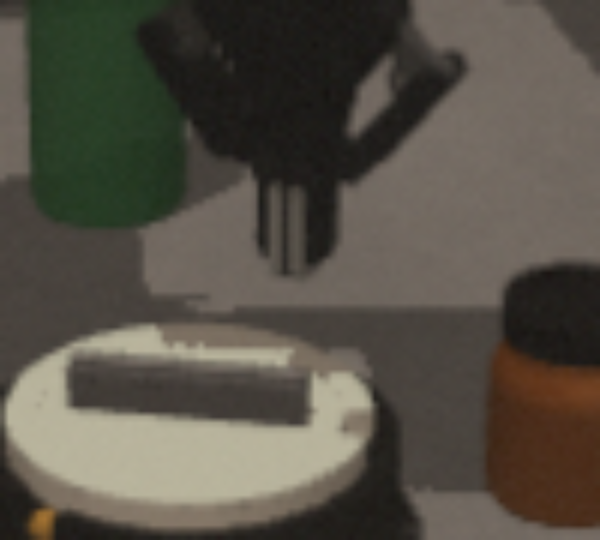

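The tip is still about 45 mm above the flange, with no contact force. So the real tip is about 43 mm behind the reported TCP; I'll correct for that and continue guarded.

Emit:
{"api": "play_rows", "payload": {
  "series": [
    [0.005,0,0,0],
    [0.01,0,0,0],
    [0.015,0,0,0],
    [0.02,0,0,0],
    [0.025,0,0,0],
    [0.03,0,0,0],
    [0.03,0,0,0]
  ]
}}

```text
t: 4.45
tcp_pos: [0.6266, 0.0351, 0.0325]
tool_rot: [-0.308, 0.648, 0.289, 0.633]
force: [0.2, 0.5, -0.0]
finger_gap: 0.005
```

```bash
python3 - <<'E'
from plan import *
st=manip.sense();print(st['tcp_pos'],st['force'])
shot('side','s4'); cv2.imwrite('pics/s4d.png',cv2.resize(load('s4')['image'][160:250,310:410],None,fx=6,fy=6))
shot('wrist','w4')
E
```

```text
[0.62663112 0.03506799 0.03253702] [ 0.15631688  0.49944589 -0.02123237]
```

View pics/s4d.png

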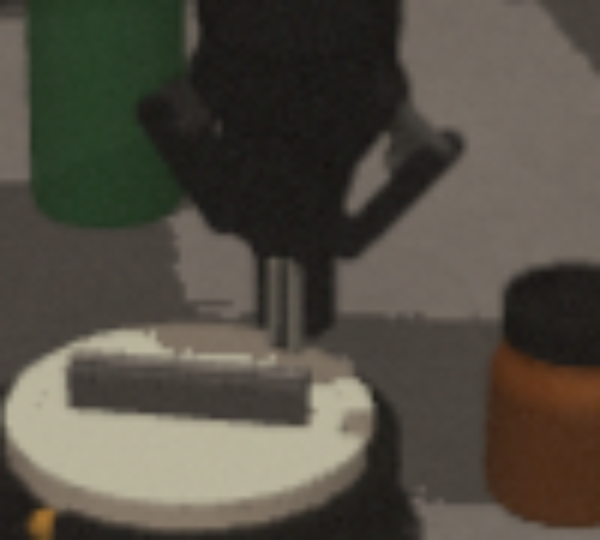

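View pics/w4.png

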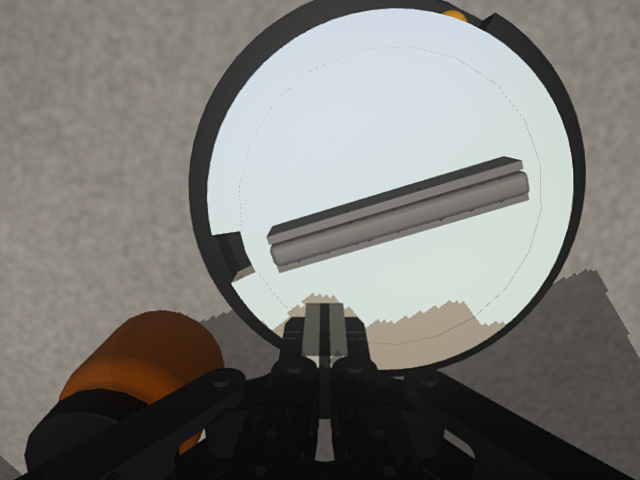

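Emit:
{"api": "play_rows", "payload": {
  "series": [
    [0.004,0,0,0],
    [0.008,0,0,0],
    [0.011,0,0,0],
    [0.012,0,0,0],
    [0.012,0,0,0]
  ]
}}

```text
t: 5.05
tcp_pos: [0.627, 0.0346, 0.021]
tool_rot: [-0.308, 0.648, 0.289, 0.633]
force: [0.1, -1.4, -0.6]
finger_gap: 0.002
```

```bash
cat >> plan.py <<'E'
ZT=.0205; TIP=np.array([.0004,.0015])
def arc(th0,th1,n,yawmax=50,off0=.018,off1=.018,r=.036,z=ZT):
    tg=[]
    for i in range(1,n+1):
        a=i/n; th=th0+(th1-th0)*a; p=pos(th,r,off0+(off1-off0)*a)-TIP
        tg.append((*p,z,min(yawmax,th+90)))
    return rows(tg)
E
python3 - <<'E'
from plan import *
st=manip.sense();print(st['tcp_pos'],st['force'])
print(arc(-22,-22,4,off0=.032)); 
for r in arc(-22,-62,16): print(r)
E
```

```text
[0.62700668 0.03464961 0.02103745] [ 0.12701715 -1.38949155 -0.64454604]
[[0.0006, -0.0004, -0.0032, -0.0], [0.0008, -0.0015, -0.0065, -0.0], [0.0009, -0.0026, -0.0098, -0.0], [0.001, -0.0036, -0.0132, -0.0]]
[0.001, -0.0048, -0.0144, -0.0]
[0.0011, -0.006, -0.0158, -0.0]
[0.0012, -0.0071, -0.0171, -0.0]
[0.0012, -0.0081, -0.0186, -0.0]
[0.0013, -0.0091, -0.02, -0.0]
[0.0013, -0.01, -0.0215, -0.0]
[0.0014, -0.0108, -0.0231, -0.0]
[0.0015, -0.0116, -0.0247, 2.0]
[0.0015, -0.0122, -0.0263, 4.5]
[0.0016, -0.0129, -0.0279, 7.0]
[0.0016, -0.0134, -0.0296, 9.5]
[0.0017, -0.0139, -0.0313, 12.0]
[0.0018, -0.0143, -0.033, 14.5]
[0.0018, -0.0146, -0.0347, 17.0]
[0.0019, -0.0149, -0.0364, 19.5]
[0.0019, -0.0151, -0.0382, 22.0]
```

Emit:
{"api": "play_rows", "payload": {
  "series": [
    [0.0005,-0.0004,-0.003,0],
    [0.0005,-0.0015,-0.0065,0],
    [0.001,-0.0026,-0.01,0],
    [0.001,-0.0036,-0.013,0],
    [0.001,-0.0048,-0.0144,0],
    [0.001,-0.006,-0.0158,0],
    [0.001,-0.007,-0.0171,0],
    [0.001,-0.008,-0.0186,0],
    [0.001,-0.009,-0.02,0],
    [0.001,-0.01,-0.0215,0],
    [0.001,-0.0108,-0.0231,0],
    [0.0012,-0.0116,-0.0247,2],
    [0.0012,-0.0122,-0.0263,4.5],
    [0.0012,-0.0129,-0.0279,7],
    [0.0012,-0.0134,-0.0296,9.5],
    [0.0012,-0.0139,-0.0313,12],
    [0.0012,-0.0143,-0.033,14.5],
    [0.0012,-0.0146,-0.0347,17],
    [0.0012,-0.0149,-0.0364,19.5],
    [0.0012,-0.0151,-0.0382,22]
  ]
}}

```text
t: 7.05
tcp_pos: [0.6147, -0.0048, 0.0214]
tool_rot: [-0.182, 0.691, 0.159, 0.681]
force: [0.8, 1.1, -0.4]
finger_gap: 0.002
```

```bash
python3 - <<'E'
from plan import *
st=manip.sense();print(st['tcp_pos'],st['force'])
shot('wrist','w5')
for r in arc(-62,-100,20): print(r)
E
```

```text
[ 0.61472354 -0.00479124  0.02140442] [ 0.75084058  1.05275739 -0.43089009]
[0.0009, 0.0002, -0.0013, 1.7]
[0.0009, -0.0003, -0.0025, 3.6]
[0.001, -0.0008, -0.0037, 5.5]
[0.001, -0.0012, -0.005, 7.4]
[0.0011, -0.0017, -0.0062, 9.3]
[0.0011, -0.002, -0.0075, 11.2]
[0.0011, -0.0024, -0.0088, 13.1]
[0.0012, -0.0027, -0.0101, 15.0]
[0.0012, -0.0029, -0.0114, 16.9]
[0.0012, -0.0031, -0.0127, 18.8]
[0.0013, -0.0033, -0.0141, 20.7]
[0.0013, -0.0034, -0.0154, 22.6]
[0.0013, -0.0034, -0.0167, 24.5]
[0.0014, -0.0035, -0.0181, 26.4]
[0.0014, -0.0034, -0.0194, 28.3]
[0.0014, -0.0034, -0.0207, 30.2]
[0.0014, -0.0033, -0.0221, 32.1]
[0.0015, -0.0031, -0.0234, 34.0]
[0.0015, -0.0029, -0.0247, 35.9]
[0.0015, -0.0027, -0.026, 37.8]
```

View pics/w5.png

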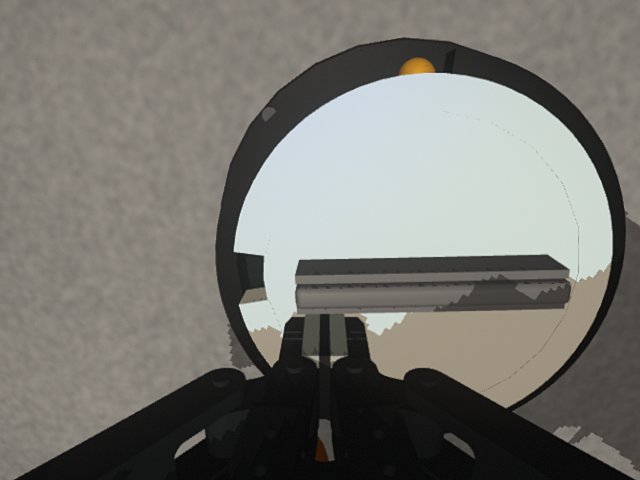

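The bar is turning and stays parallel to the tool, lying against the fingertip near (325,315). The pin is at (417,66) and the notch at (250,275).

Emit:
{"api": "play_rows", "payload": {
  "series": [
    [0.0005,0.0002,-0.0013,1.7],
    [0.0005,-0.0003,-0.0025,3.6],
    [0.0005,-0.0008,-0.0037,5.5],
    [0.0005,-0.0012,-0.005,7.4],
    [0.0005,-0.0017,-0.0062,9.3],
    [0.0005,-0.002,-0.0075,11.2],
    [0.0005,-0.0024,-0.0088,13.1],
    [0.0005,-0.0027,-0.0101,15],
    [0.0005,-0.0029,-0.0114,16.9],
    [0.0005,-0.0031,-0.0127,18.8],
    [0.0005,-0.0033,-0.0141,20.7],
    [0.0005,-0.0034,-0.0154,22.6],
    [0.0005,-0.0034,-0.0167,24.5],
    [0.0005,-0.0035,-0.0181,26.4],
    [0.0005,-0.0034,-0.0194,28.3],
    [0.0005,-0.0034,-0.0207,30.2],
    [0.0005,-0.0033,-0.0221,32.1],
    [0.0005,-0.0031,-0.0234,34],
    [0.0005,-0.0029,-0.0247,35.9],
    [0.0005,-0.0027,-0.026,37.8]
  ]
}}

```text
t: 9.1
tcp_pos: [0.594, -0.0204, 0.0219]
tool_rot: [0.049, 0.704, -0.074, 0.704]
force: [0.5, 0.5, -1.9]
finger_gap: 0.001
```

```bash
python3 - <<'E'
from plan import *
st=manip.sense();print(st['tcp_pos'],st['force'],st['q'])
for r in arc(-100,-138,20): print(r)
E
```

```text
[ 0.59396596 -0.02040347  0.02185985] [ 0.45170201  0.51120409 -1.92667274] [-0.20208359  0.72279087  1.6347927  -0.04985221  0.78096926 -1.56331112]
[0.0014, 0.0001, -0.0026, 1.9]
[0.0014, -0.0005, -0.0038, 3.8]
[0.0014, -0.001, -0.0051, 5.7]
[0.0014, -0.0014, -0.0063, 7.6]
[0.0014, -0.0018, -0.0076, 9.5]
[0.0014, -0.0022, -0.0089, 11.4]
[0.0014, -0.0025, -0.0102, 13.3]
[0.0014, -0.0028, -0.0115, 15.2]
[0.0014, -0.0031, -0.0128, 17.1]
[0.0014, -0.0033, -0.0141, 19.0]
[0.0014, -0.0034, -0.0154, 20.9]
[0.0014, -0.0035, -0.0168, 22.8]
[0.0014, -0.0036, -0.0181, 24.7]
[0.0014, -0.0036, -0.0194, 26.6]
[0.0014, -0.0036, -0.0208, 28.5]
[0.0014, -0.0035, -0.0221, 30.4]
[0.0014, -0.0034, -0.0234, 32.3]
[0.0014, -0.0032, -0.0248, 34.2]
[0.0014, -0.003, -0.0261, 36.1]
[0.0014, -0.0028, -0.0274, 38.0]
```

Emit:
{"api": "play_rows", "payload": {
  "series": [
    [0.001,0.0001,-0.0026,1.9],
    [0.001,-0.0005,-0.0038,3.8],
    [0.001,-0.001,-0.0051,5.7],
    [0.001,-0.0014,-0.0063,7.6],
    [0.001,-0.0018,-0.0076,9.5],
    [0.001,-0.0022,-0.0089,11.4],
    [0.001,-0.0025,-0.0102,13.3],
    [0.001,-0.0028,-0.0115,15.2],
    [0.001,-0.0031,-0.0128,17.1],
    [0.001,-0.0033,-0.0141,19],
    [0.001,-0.0034,-0.0154,20.9],
    [0.001,-0.0035,-0.0168,22.8],
    [0.001,-0.0036,-0.0181,24.7],
    [0.001,-0.0036,-0.0194,26.6],
    [0.001,-0.0036,-0.0208,28.5],
    [0.001,-0.0035,-0.0221,30.4],
    [0.001,-0.0034,-0.0234,32.3],
    [0.001,-0.0032,-0.0248,34.2],
    [0.001,-0.003,-0.0261,36.1],
    [0.001,-0.0028,-0.0274,38]
  ]
}}

```text
t: 11.1
tcp_pos: [0.5691, -0.0202, 0.0219]
tool_rot: [0.275, 0.64, -0.299, 0.652]
force: [1.8, -1.7, 1.6]
finger_gap: 0.001
```

```bash
python3 - <<'E'
from plan import *
st=manip.sense();print(st['tcp_pos'],st['force'],st['q'][5])
shot('wrist','w6');shot('top','t6')
cv2.imwrite('pics/t6c.png',cv2.resize(load('t6')['image'][175:270,265:365],None,fx=6,fy=6,interpolation=cv2.INTER_CUBIC))
E
```

```text
[ 0.56914275 -0.02019722  0.02193393] [ 1.79238642 -1.68010107  1.60162904] -0.9023563960453376
```

View pics/w6.png

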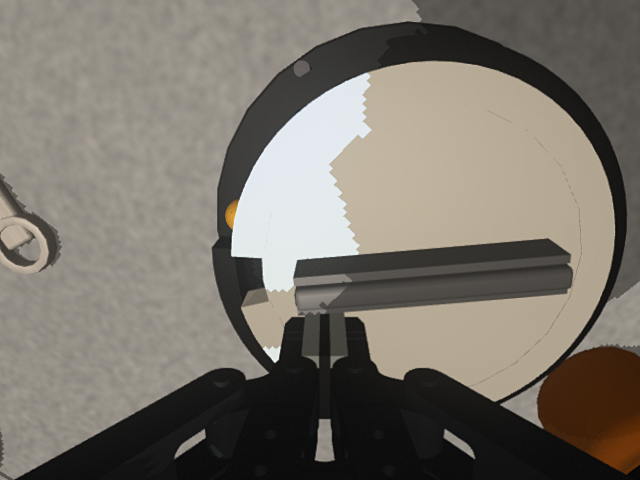

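```bash
python3 - <<'E'
from m import *
s=load('w6')
im=s['image'];cv2.imwrite('pics/w6c.png',cv2.resize(im[170:350,200:400],None,fx=4,fy=3.3))
a=cast(s,[(296,279),(571,262)],.073); d=a[0]-a[1]; print('bar',np.degrees(np.arctan2(d[1],d[0])),np.linalg.norm(d),a)
c=np.array([.5816,.0205])
b=cast(s,[(231,215)],.041)[0]; print('pin',b,np.degrees(np.arctan2(*(b[:2]-c)[::-1])),np.linalg.norm(b[:2]-c))
print(cast(s,[(265,262),(262,290),(236,259),(246,306)],.057))
E
```

```text
bar -133.63338711965056 0.08964145557141642 [[ 0.54626222 -0.006793    0.073     ]
 [ 0.60811854  0.05808679  0.073     ]]
pin [ 0.51718454 -0.01631625  0.041     ] -150.25014824224948 0.07419426094641655
[[ 0.53727377 -0.01583159  0.057     ]
 [ 0.54362035 -0.02536619  0.057     ]
 [ 0.52868886 -0.02213582  0.057     ]
 [ 0.54339008 -0.03477272  0.057     ]]
```

View pics/w6c.png

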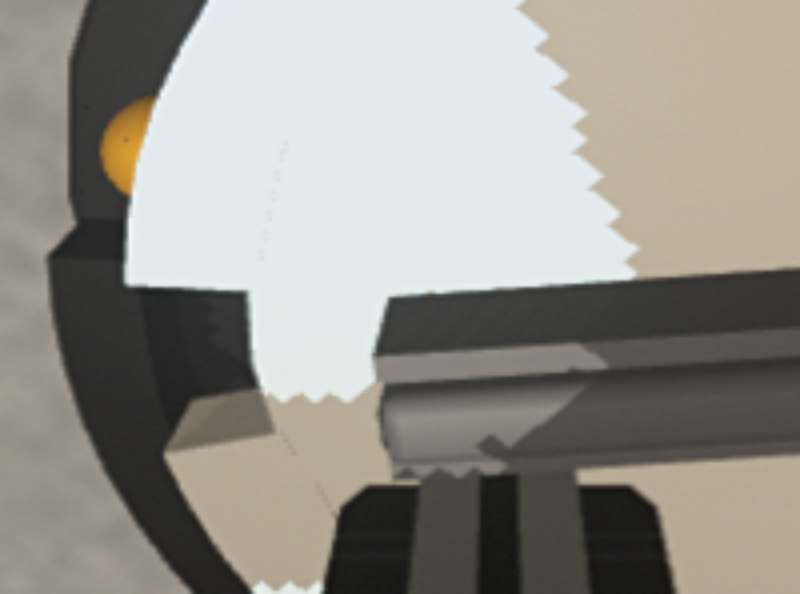

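View pics/t6c.png

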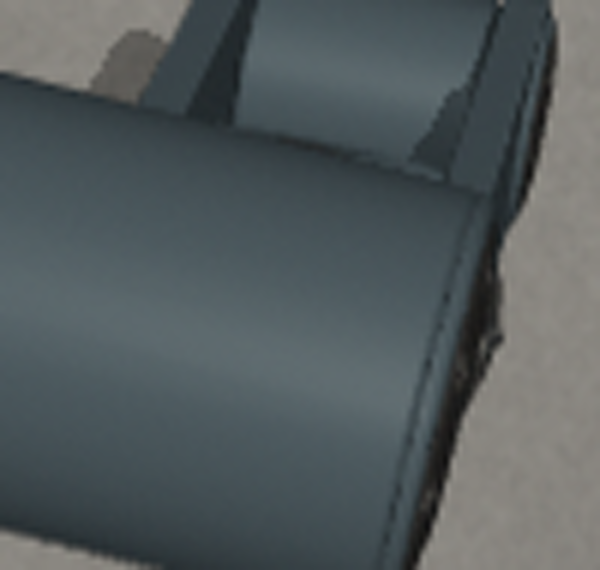

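The bar is at -133.6° and the pin at about -149.3° (mean of three views), so about 15.5° remain. The finger commands lead the bar by about 4.4°.

```bash
python3 - <<'E'
from plan import *
for r in arc(-138,-151,12): print(r)
E
```

```text
[0.0013, -0.001, -0.0033, 1.2]
[0.0013, -0.0013, -0.004, 2.3]
[0.0013, -0.0016, -0.0047, 3.4]
[0.0013, -0.0019, -0.0054, 4.4]
[0.0013, -0.0022, -0.0061, 5.5]
[0.0013, -0.0025, -0.0068, 6.6]
[0.0012, -0.0027, -0.0076, 7.7]
[0.0012, -0.0029, -0.0083, 8.8]
[0.0012, -0.0032, -0.009, 9.9]
[0.0012, -0.0034, -0.0097, 10.9]
[0.0012, -0.0036, -0.0105, 12.0]
[0.0012, -0.0038, -0.0112, 13.1]
```

Emit:
{"api": "play_rows", "payload": {
  "series": [
    [0.001,-0.001,-0.002,1.2],
    [0.001,-0.0013,-0.003,2.3],
    [0.001,-0.0016,-0.004,3.4],
    [0.001,-0.0019,-0.005,4.4],
    [0.001,-0.0022,-0.006,5.5],
    [0.001,-0.0025,-0.0068,6.6],
    [0.001,-0.0027,-0.0076,7.7],
    [0.001,-0.0029,-0.0083,8.8],
    [0.001,-0.0032,-0.009,9.9],
    [0.001,-0.0034,-0.0097,10.9],
    [0.001,-0.0036,-0.0105,12],
    [0.001,-0.0038,-0.0112,13],
    [0.001,-0.0038,-0.0112,13]
  ]
}}

```text
t: 12.5
tcp_pos: [0.558, -0.0141, 0.0206]
tool_rot: [0.347, 0.603, -0.37, 0.616]
force: [1.2, -2.8, 2.8]
finger_gap: 0.003
```

```bash
python3 - <<'E'
from plan import *
st=manip.sense();print(st['t'],st['tcp_pos'],st['force'],st['q'][5])
shot('wrist','w7')
E
```

```text
12.5 [ 0.55803568 -0.01406626  0.02055569] [ 1.2350385  -2.81862047  2.78460714] -0.6680406303638755
```

View pics/w7.png

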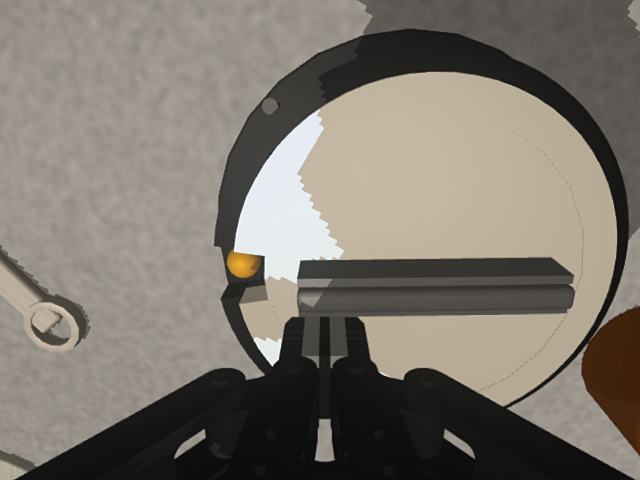

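```bash
python3 - <<'E'
from m import *
s=load('w7');im=s['image'];cv2.imwrite('pics/w7c.png',cv2.resize(im[235:325,210:330],None,fx=6,fy=6,interpolation=cv2.INTER_CUBIC))
ang=lambda p:np.degrees(np.arctan2(p[1],p[0]))
a=cast(s,[(298,283),(574,276)],.073); print('bar',ang(a[0]-a[1]),np.linalg.norm(a[0]-a[1]))
# dark side-face lower edge fit: gray threshold columns
g=cv2.cvtColor(im,cv2.COLOR_BGR2GRAY).astype(int)
P=[]
for x in range(345,545,5):
    col=g[245:275,x]; k=np.argmin(np.diff(col)); P.append((x,245+k+.5))
P=np.array(P); W=cast(s,P,.073)[:,:2]; vx,vy,*_=cv2.fitLine(W.astype(np.float32),cv2.DIST_HUBER,0,.01,.01).ravel(); print('top edge',np.degrees(np.arctan2(vy,vx)), P[[0,-1]])
meas('w7',box=(235,300,210,290))
E
```

```text
bar -149.0481820323901 0.0901037156309206
top edge 30.043571 [[345.  259.5]
 [540.  257.5]]
brass px 651 241.72811059907835 264.08448540706604 [ 0.52072484 -0.01456634  0.041     ]
```

View pics/w7c.png

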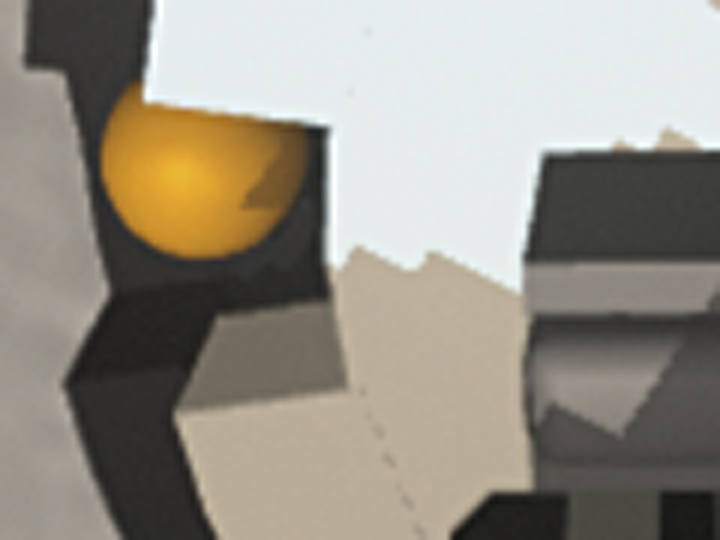

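```bash
python3 - <<'E'
from h import *
s=load('w7')
ic=cast(s,[(264.2,256.2),(267.5,299.2),(234.2,251.7),(239.7,303.3)],.057)[:,:2]; print(ic.round(4),np.linalg.norm(ic[0]-ic[1]),np.linalg.norm(ic[2]-ic[3]))
mi=(ic[0]+ic[1])/2; mo=(ic[2]+ic[3])/2; print(mi,mo,np.linalg.norm(mi-mo))
u=np.array([np.cos(np.radians(-149.6)),np.sin(np.radians(-149.6))]); n=np.array([-u[1],u[0]])
for z in(.035,.038,.041):
    p=cast(s,[(244,261)],z)[0][:2]; print(z,p,'lateral',(p-mi)@n,'radial from inner',(p-mi)@u, 'ang about C',np.degrees(np.arctan2(p[1]-.0205,p[0]-.5816)),np.linalg.norm(p-[.5816,.0205]))
E
```

```text
[[ 5.264e-01 -1.000e-04]
 [ 5.351e-01 -1.500e-02]
 [ 5.162e-01 -3.900e-03]
 [ 5.268e-01 -2.170e-02]] 0.01726379706463341 0.020771315849427034
[ 0.53073029 -0.00753385] [ 0.52146809 -0.01279647] 0.010652867954036749
0.035 [ 0.52100219 -0.01571535] lateral 0.002133906461482766 radial from inner 0.012530733712602254 ang about C -149.13599649746146 0.0705949408299604
0.038 [ 0.52097634 -0.01430521] lateral 0.0009045539458871597 radial from inner 0.011839452963152378 ang about C -150.139040516455 0.0699044387825777
0.041 [ 0.52095048 -0.01289506] lateral -0.0003247985697084585 radial from inner 0.011148172213702495 ang about C -151.161777204822 0.06923578414081129
```

The notch is over the pin: the lateral offset comes out at 0–2 mm for any plausible height of the pin's edge. I'll back off the bar, lift clear, and look again.

Emit:
{"api": "play_rows", "payload": {
  "series": [
    [0,0,0.004,0],
    [0,0,0.008,0],
    [0,0,0.012,0],
    [0,0,0.014,0],
    [-0.01,0,0.014,0],
    [-0.025,0,0.014,0],
    [-0.045,0,0.014,0],
    [-0.065,0,0.014,0],
    [-0.07,0,0.014,0],
    [-0.07,0,0.014,0]
  ]
}}

```text
t: 13.55
tcp_pos: [0.5654, -0.0236, 0.0921]
tool_rot: [0.347, 0.602, -0.369, 0.617]
force: [-0.8, 0.3, 0.1]
finger_gap: 0.004
```

```bash
python3 - <<'E'
from plan import *
st=manip.sense();print(st['t'],st['tcp_pos'],st['force'],Ro.from_quat(st['tool_rot']).as_matrix().round(3))
shot('wrist','w8')
E
```

```text
13.55 [ 0.56541562 -0.02364266  0.09211596] [-0.79345194  0.28362636  0.11805966] [[ 0.003  0.874  0.486]
 [-0.038  0.486 -0.873]
 [-0.999 -0.016  0.034]]
```

View pics/w8.png

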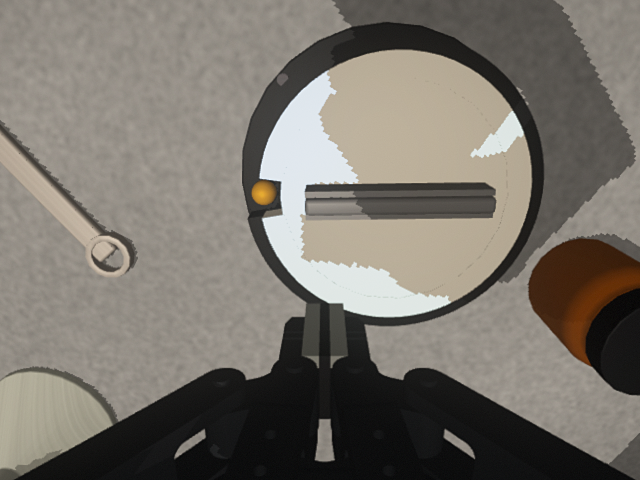

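The pin (263,193) now shows whole inside the notch. I'll measure once more and plan the press.

```bash
python3 - <<'E'
from m import *
from plan import rows
s,w,c,pb=meas('w8',vt=130,box=(20,330,240,550))
h=cv2.convexHull(c); P=cast(s,h.reshape(-1,2),.057)[:,:2]; e=cv2.fitEllipse(P.astype(np.float32)); print(e)
im=s['image'];g=cv2.cvtColor(im,cv2.COLOR_BGR2GRAY).astype(int)
cv2.imwrite('pics/w8c.png',cv2.resize(im[160:235,240:340],None,fx=7,fy=7,interpolation=cv2.INTER_CUBIC))
Q=[]
for x in range(365,480,4):
    col=g[170:195,x]; Q.append((x,170+np.argmin(np.diff(col))+.5))
W=cast(s,Q,.073)[:,:2]; v=cv2.fitLine(W.astype(np.float32),cv2.DIST_HUBER,0,.01,.01).ravel(); th=np.degrees(np.arctan2(v[1],v[0])); print('bar',th-180 if th>0 else th)
C=np.array(e[0]); d=pb[:2]-C; print('pin ang',np.degrees(np.arctan2(d[1],d[0])),np.hypot(*d))
a=cast(s,[(305,205),(496,205)],.077); print('ridge centre',a.mean(0),np.linalg.norm(a[0]-a[1]))
E
```

```text
brass px 432 262.74768518518516 192.8148148148148 [ 0.52062109 -0.01438906  0.041     ]
((0.5806218981742859, 0.021493900567293167), (0.1393185406923294, 0.13937434554100037), 12.330506324768066)
bar -150.1917
pin ang -149.1188315131217 0.06991197114186538
ridge centre [0.58027439 0.02242101 0.077     ] 0.08927737312691099
```

View pics/w8c.png

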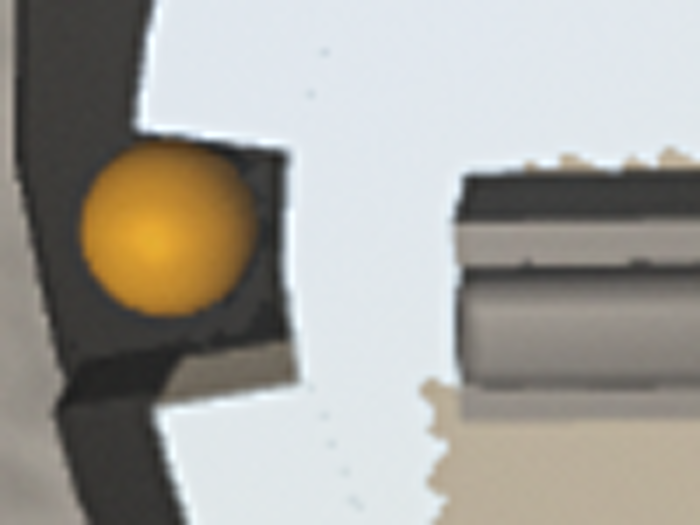

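```bash
python3 - <<'E'
from plan import *
print(rows([(.5806,.0201,.06,-60.9),(.5806,.0201,.0385,-60.9)]))
E
```

```text
[[0.0295, 0.0357, -0.0314, -0.0], [0.051, 0.0361, -0.0321, -0.0]]
```

Emit:
{"api": "play_rows", "payload": {
  "series": [
    [0,0.009,-0.008,0],
    [0,0.018,-0.016,0],
    [0,0.027,-0.024,0],
    [0.005,0.0357,-0.031,0],
    [0.015,0.0357,-0.031,0],
    [0.025,0.0357,-0.0315,0],
    [0.035,0.036,-0.032,0],
    [0.044,0.036,-0.032,0],
    [0.05,0.036,-0.032,0],
    [0.05,0.036,-0.032,0]
  ]
}}

```text
t: 14.6
tcp_pos: [0.5801, 0.0196, 0.0386]
tool_rot: [0.347, 0.603, -0.37, 0.616]
force: [0.6, 0.4, 0.5]
finger_gap: -0.004
```

```bash
python3 - <<'E'
from plan import *
st=manip.sense();print(st['t'],st['tcp_pos'],st['force'])
shot('side','s9'); cv2.imwrite('pics/s9d.png',cv2.resize(load('s9')['image'][160:270,290:410],None,fx=5,fy=5))
shot('wrist','w9')
E
```

```text
14.6 [0.58010911 0.01964596 0.0386085 ] [0.56605561 0.39865085 0.48703447]
```

View pics/s9d.png

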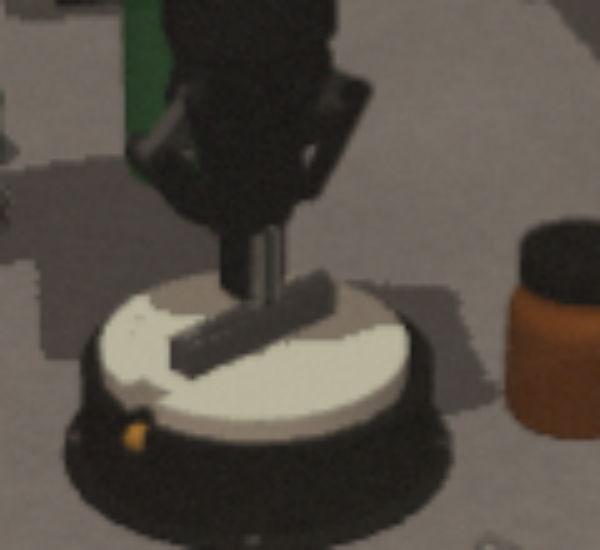

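View pics/w9.png

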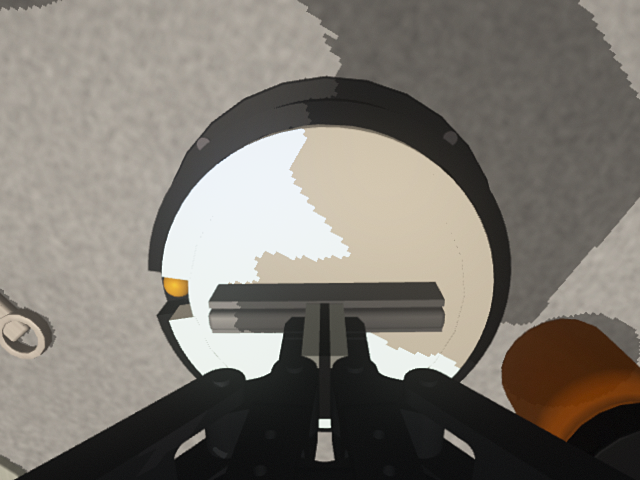

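The fingertip stands just above the middle of the bar (wrist 323,303; bar from 210 to 443). I'll press in small steps.

Emit:
{"api": "play_rows", "payload": {
  "series": [
    [0.001,0,0,0],
    [0.002,0,0,0],
    [0.003,0,0,0],
    [0.004,0,0,0],
    [0.005,0,0,0],
    [0.006,0,0,0],
    [0.006,0,0,0]
  ]
}}

```text
t: 15.4
tcp_pos: [0.5811, 0.0195, 0.0355]
tool_rot: [0.347, 0.602, -0.369, 0.617]
force: [-2.3, 1.4, 11.3]
finger_gap: 0.002
```

Emit:
{"api": "play_rows", "payload": {
  "series": [
    [0.003,0,0,0],
    [0.004,0,0,0],
    [0.005,0,0,0],
    [0.006,0,0,0],
    [0.007,0,0,0],
    [0.008,0,0,0],
    [0.009,0,0,0],
    [0.01,0,0,0],
    [0.01,0,0,0]
  ]
}}

```text
t: 16.3
tcp_pos: [0.5812, 0.0195, 0.0281]
tool_rot: [0.348, 0.602, -0.369, 0.617]
force: [-4.2, 1.4, 16.0]
finger_gap: -0.001
```

It's going down: 7.4 mm so far at 16 N.

Emit:
{"api": "play_rows", "payload": {
  "series": [
    [0.003,0,0,0],
    [0.004,0,0,0],
    [0.005,0,0,0],
    [0.006,0,0,0],
    [0.007,0,0,0],
    [0.008,0,0,0],
    [0.008,0,0,0]
  ]
}}

```text
t: 17.0
tcp_pos: [0.5816, 0.0194, 0.0278]
tool_rot: [0.348, 0.601, -0.369, 0.618]
force: [-13.2, 2.2, 46.4]
finger_gap: 0.001
```

It stops hard at 46 N. I'll back off and check the height and alignment.

Emit:
{"api": "play_rows", "payload": {
  "series": [
    [-0.005,0,0,0],
    [-0.015,0,0,0],
    [-0.03,0,0,0],
    [-0.05,0,0.01,0],
    [-0.07,0,0.02,0],
    [-0.09,0,0.03,0],
    [-0.1,0,0.04,0],
    [-0.1,0,0.045,0],
    [-0.1,0,0.045,0]
  ]
}}

```text
t: 17.9
tcp_pos: [0.6027, -0.0166, 0.1286]
tool_rot: [0.348, 0.601, -0.369, 0.618]
force: [0.1, 0.5, 0.1]
finger_gap: 0.005
```

```bash
python3 - <<'E'
from plan import *
st=manip.sense();print(st['t'],st['tcp_pos'],st['force'])
w=shot('wrist','w10'); s=shot('side','s10'); cv2.imwrite('pics/s10d.png',cv2.resize(s['image'][190:280,290:400],None,fx=6,fy=6))
# depth heights: cap grid vs rim
c=np.array([.581,.021])
for nm,r,z in(('cap',.058,.047),('cap',.03,.047),('rim',.0755,.047)):
    A=np.radians(np.arange(0,360,30)); X=np.c_[c[0]+r*np.cos(A),c[1]+r*np.sin(A),np.full(12,z)]
    uv=proj(w,X).round(); ok=[tuple(p) if 0<=p[0]<640 and 0<=p[1]<480 else (0,0) for p in uv]
    print(nm,r,(dep(w,ok)[:,2]*1e3).round(1))
E
```

```text
17.9 [ 0.60273964 -0.01659846  0.12860333] [0.1081514  0.53794475 0.08861773]
cap 0.058 [48.1 46.9 48.9 46.8 48.1 46.9 47.9 49.3 47.8 47.1 48.6 47.5]
cap 0.03 [46.5 68.3 47.6 46.9 47.5 47.3 47.3 67.8 47.7 47.7 48.6 46.2]
rim 0.0755 [48.5 47.4 46.1 46.5 46.7 47.5 48.1 -0.2 47.6 47.  46.9 47.1]
```

View pics/w10.png

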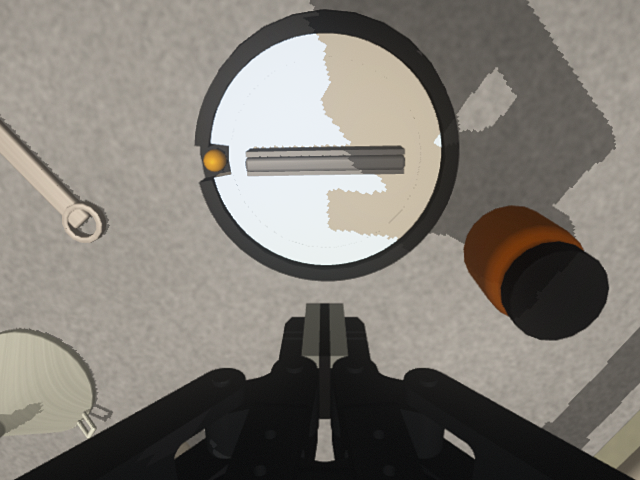

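View pics/s10d.png

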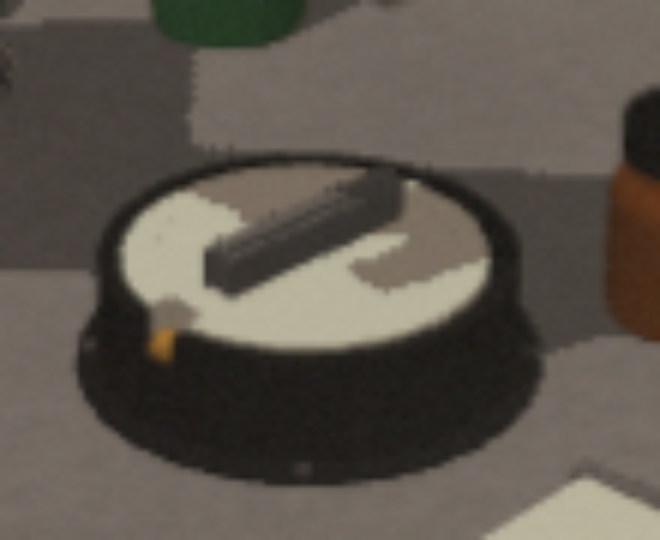

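It looks flush, with the pin (214,160) inside the notch. I'll check height and level over many pixels.

```bash
python3 - <<'E'
from h import *
w=load('w10'); c=np.array([.5806,.0212])
u,v=np.meshgrid(np.arange(190,465),np.arange(5,285)); uv=np.c_[u.ravel(),v.ravel()]; P=dep(w,uv)
r=np.hypot(*(P[:,:2]-c).T)
cap=P[(r<.064)&(abs(P[:,2]-.047)<.008)]; rim=P[(r>.0735)&(r<.0775)&(abs(P[:,2]-.047)<.008)]
for n,Q in(('cap',cap),('rim',rim)):
    A=np.c_[Q[:,:2]-c,np.ones(len(Q))]; k=np.linalg.lstsq(A,Q[:,2],rcond=None)[0]; print(n,len(Q),np.median(Q[:,2]),k)
E
```

```text
cap 30884 0.04747062536339142 [ 0.00018841 -0.00090041  0.047492  ]
rim 5082 0.04757428791409962 [ 0.00148961 -0.00010519  0.04753162]
```

The cap and rim heights agree to 0.1 mm and the cap is level to within 0.001 rad. The arm is clear, so I'm handing in.

```bash
python3 - <<'E'
from station import manip
st=manip.sense(); print(st['t'],st['force']); print(manip.sign_off())
E
```

```text
18.0 [ 0.49789341  0.04475502 -0.05248488]
the job is handed in; nothing more can be done
None
```

The cap is seated in the socket with its notch round the pin, and I handed the job in at t = 18 s; no verdict was reported. I pushed the notch end of the bar about 127° clockwise with the shut fingertips, backed off, then pressed on the middle of the bar until the cap stopped.

**Last checks**
- **Height:** the cap's top is at 47.5 mm and the rim at 47.5–47.6 mm by wrist depth, so it is flush to about 0.1 mm.
- **Level:** the cap is level to about 0.001 rad.
- **Notch:** just before pressing, the notch was within about 1.5 mm of the pin. After pressing, the pin shows inside the notch.
- **Surroundings:** the gripper was clear of everything with no contact force. I saw no bystander touched, but I did not measure their positions at the end.

**What disagreed**
- **Fingertip position:** the real fingertips lay about 44 mm behind the reported TCP, seen by two cameras and confirmed by contact. I corrected for this during the job.
- **Joint range:** on the first move the last joint ran to its range limit, reading -2.854 against -2.85, and left the tool tilted by about 2°.
- **Press force:** after the cap had bottomed out, the force reached 46 N up and 13 N sideways (48 N in all). That is above the 10–20 N needed but below the 120 N wrist limit. It was on the fingertips, not the gripper's body.

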